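# Run two linear slides end to end and reject the one that jams

### The arm

A 6-joint arm with a two-finger parallel gripper is mounted at the origin on the work surface. World frame = base frame: x ahead of the robot, y to its left, z up, the work surface at z = 0. Lengths are in m, angles in rad, forces in N, time in s.
With the tool pointing down it reaches from about 0.4 to 0.825 m from the base axis. Payload 7 kg.
Tool frame: the origin (TCP) lies midway between the tips of the shut fingers; the grasp point (between the pads) lies 19 mm behind it; z points along the fingers, y is the direction in which the jaws open and shut (so a half turn about z gives the same grasp; the last joint's range is limited). The gripper opens to 85 mm and grips with 20 to 120 N. Pads are 22 mm wide; open, the fingers measure 114 mm over their backs; the gripper's body (76 mm by 85 mm) begins 54 mm behind the grasp point. The pads swing forward as they close: fully open they stand 13 mm farther back than shut.
Start: joints at [-0.982, 0.359, 0.012, 0, -1.224, -0.288], TCP at [0.2, -0.645, 0.231] pointing down, gripper open.
Joint ranges: [-3.07, 3.07], [-1.43, 2.12], [-1.02, 1.25], [-3.03, 1.67], [-3.05, -0], [-3.03, 3.03]. Speed limits (rad/s): [2.39, 2.39, 3.01, 3.14, 3.14, 3.14].

### API

Orientations are given as a 3x3 rotation matrix whose columns are the frame's x, y, z axes.
In Python, from workcell import ctrl, vision gives the robot as it stands.
- The arm moves only by the tool play_rows, never from a script. Its argument "plan" is text: rows parted by semicolons, each of 5 numbers parted by spaces: the shift along the tool's x, y, z in m, then the turn about the tool's z in rad, then the closure, from 0 (fully open) to 1 (shut). In form: dx dy dz twist jaw; .... A call has 1 to 20 rows; each row is the pose to reach, as a shift and turn from the pose commanded when the call began, along the tool's axes at that moment; what a row does not reach only later rows make up. A row lasts 1/8 s, in which the tool goes at most 62.5 mm and 10.7 degrees, less where a joint would pass 70% of its speed; a pose out of reach is approached as far as the arm can. A call with a gripper value outside its range is refused whole. The fingers move at their own pace and stop on an object; "grip_force" is the grip in N (left out, the last holds). Time passes only in rows, so rows that repeat a pose let the fingers close. It gives the time, the measured TCP pose, the force and the opening at its end, in the units of the state.
- ctrl.get_obs(): the state, without advancing time (a new reading comes with each control period).
- vision.get_image(name): name is "scene" or "top" or "wrist"; returns the picture (480x640x3 uint8, red, green, blue); there is no depth.
- vision.camera_params(name): a dict with "vertical_fov" (degrees; the focal length in pixels is half the picture's height over the tangent of half this angle, whatever the lens; pixels are square), "cx", "cy" (the principal point, pixels), "R" (3x3) and "t" (3): a world point X has camera coordinates R X + t. Camera axes: x right, y down, z forward; pixel columns grow to the right and rows downward; lengths in m; the calibration is good to about 2 mm. A picture is of the moment at which its call begins: read the wrist's pose just before it. camera_params takes no time and is no camera call; for the wrist camera it gives the pose at the moment of the call.
- ctrl.hand_in(): hands the job in, once; it reports no verdict.
The state is a dict: "time_s": time; "joints": joint angles; "dq": joint speeds; "joint_efforts": joint torques, N m; "eef_pos": TCP position; "orientation": TCP orientation; "contact_force": force on the tool from outside, world axes, zero at the start; "torque": the same for the moment, N m; "width": opening from 0.0 (shut) to 1.0 (fully open).
Only numpy, scipy, OpenCV 4.12 (cv2) and the standard library are available. Lean on these libraries where they do the work, as an engineer would, in place of code of your own. Each camera call takes 0.05 s, during which the arm holds its last target. There are 200 camera calls.

### The job

Check both slide units on the test stand: run the carriage of the one already in lane 1 as far as it will go towards the black end and then fully home to the yellow end, then lift the waiting unit from the bay into an empty lane (lane 2 is free) and run its carriage out and home in the same way. One of the two jams well short of the black end: set that unit down flat and upright in the red reject tray, and leave the free-running one sitting in its lane with its carriage fully home. Set the units down rather than dropping or tipping them, and leave the other things on the bench where they are.

Things in the scene. Friction and masses are not known exactly. Their poses are not given: they have to be found in the camera images.
- slide_a_mid (a point): slide unit: an aluminium channel 160 mm long (its x), 50 mm wide (its y), walls 34 mm high, with a yellow plate at its -x end and a black plate at its +x end and a carriage inside, 0.7 kg. This point: its middle, 17 mm above its underside. Can be gripped from above across its long walls (50 mm). Slides a and b look the same; either may be in lane 1 at the start
- slide_b_mid (a point): slide unit: an aluminium channel 160 mm long (its x), 50 mm wide (its y), walls 34 mm high, with a yellow plate at its -x end and a black plate at its +x end and a carriage inside, 0.7 kg. This point: its middle, 17 mm above its underside. Can be gripped from above across its long walls (50 mm). Slides a and b look the same; either may be in lane 1 at the start
- fin_a (a point): grip point of the blue upright fin on the carriage of slide a, on the fin's centre line 55 mm above the slide's underside. The fin is 12 mm thick along the travel (slide's x), 30 mm wide (y), and stands from 30 to 70 mm above the slide's underside, 36 mm of it above the channel walls; the carriage below it lies inside the channel
- fin_b (a point): grip point of the blue upright fin on the carriage of slide b, on the fin's centre line 55 mm above the slide's underside. The fin is 12 mm thick along the travel (slide's x), 30 mm wide (y), and stands from 30 to 70 mm above the slide's underside, 36 mm of it above the channel walls; the carriage below it lies inside the channel
- carriage_a (a joint): carriage of slide a along its channel, in m: 0 home at the yellow end, growing towards the black end, where a free-running carriage stops at 0.090. It moves under 1 to 3 N and stays where it is left. A carriage that binds stops dead at least 20 mm short of 0.090, but still runs back freely
- carriage_b (a joint): carriage of slide b along its channel, in m: 0 home at the yellow end, growing towards the black end, where a free-running carriage stops at 0.090. It moves under 1 to 3 N and stays where it is left. A carriage that binds stops dead at least 20 mm short of 0.090, but still runs back freely
- lane1 (a point): Test lane 1 of the stand: where a slide's middle point is when seated. It runs along this point's x. Black end stops 14 mm high and side guides 12 mm high at both ends leave 3 mm clearance all round; the middle 110 mm is open at the sides. Slides rest on the stand's top, 20 mm above the table. One slide starts here
- lane2 (a point): Test lane 2 of the stand: where a slide's middle point is when seated. It runs along this point's x. Black end stops 14 mm high and side guides 12 mm high at both ends leave 3 mm clearance all round; the middle 110 mm is open at the sides. Slides rest on the stand's top, 20 mm above the table. Empty at the start; 100 mm to the -y side of lane 1
- bay (a point): the waiting bay, an open stretch of the stand's top between two yellow lines, without stops, 100 mm to the -y side of lane 2, 17 mm above the stand's top; the other slide starts here, parallel to the lanes and within 20 mm of this point
- tray_floor (a point): middle of the inner floor of the red open reject tray, 5 mm above the table; the tray is 230 mm along its x, 150 mm along its y, its walls 25 mm high and 4 mm thick. It stands to the left or the right of the stand
- tube_rack: green tube rack, 220 x 85 x 55 mm, fixed, with capped tubes standing up to 91 mm high; origin at the centre of its underside. It stands on the other side of the stand from the tray
- bottle_1_c (a point): clear glass bottle with black cap, 72 mm diameter, 130 mm high; its centre. Leave it alone
- bottle_2_c (a point): a second such bottle; its centre. Leave it alone
- motor_c (a point): small dark stepping motor, 57 mm square, lying on the bench; its centre. Leave it alone
- label_roll_c (a point): roll of white label tape lying flat, 90 mm diameter, 30 mm high; its centre. Leave it alone
- jar_c (a point): amber jar with white cap, 56 mm diameter, 60 mm high; its centre. Leave it alone
- driver_grip (a point): screwdriver lying in front of the robot's base; the middle of its handle. Leave it alone
- slide_a: the whole slide a; origin under its centre on its underside, axes as for its middle point
- slide_b: the whole slide b; origin under its centre on its underside, axes as for its middle point

How it is judged:
By the outcome, as a careful person would: the job done as asked, in the order asked, and still so for the second after the job is handed in, with the robot touching nothing.
It also fails if it takes over 72 s, if anything falls off the work surface, if the arm or the gripper's body presses on something with over 40 N, if the wrist force passes 120 N, or if a joint passes its speed limit or range.

## Working session

There is one attempt and no reset: what is moved stays moved. The work goes in short steps, Python scripts to look and compute and a tool call to move; the robot and the scene stay as the last step left them, time stands still between calls to the robot, and variables do not carry over. Pictures are saved under pics/ and viewed, about 8 in all and at most 12, crops included, and the job is handed in when it is done.

Besides the shell and the picture viewer there is one more tool, called after ">>>" in YAML: its name, and indented under it one key for each argument. play_rows: Moves the arm, as the interface text tells. Its arguments: {"type":"object","properties":{"plan":{"type":"string"},"grip_force":{"type":"number"}},"required":["plan"]}

```bash
mkdir -p pics; python3 - <<'E'
from workcell import ctrl, vision
import cv2
o=ctrl.get_obs(); print(o)
for n in("top","scene"):
    cv2.imwrite(f"pics/{n}0.png",vision.get_image(n)[:,:,::-1]); print(n,vision.camera_params(n))
E
```

```text
{'time_s': 0.0, 'joints': array([-9.81893534e-01,  3.59395599e-01,  1.10618791e-02, -3.36611740e-04,
       -1.22410336e+00, -2.88127654e-01]), 'dq': array([ 0.00049807,  0.00049758, -0.00043559, -0.00047954,  0.00131003,
        0.00095498]), 'joint_efforts': array([ 1.73938690e-03, -5.83328247e+01,  2.93419629e+01,  6.93661675e+00,
       -5.90058655e-03,  1.26850662e-05]), 'eef_pos': array([ 0.19982172, -0.64424222,  0.2303618 ]), 'orientation': array([[-9.55141036e-01, -2.96150605e-01, -6.48088393e-04],
       [-2.96151269e-01,  9.55139808e-01,  1.54019937e-03],
       [ 1.62884047e-04,  1.66303983e-03, -9.99998604e-01]]), 'contact_force': array([ 0.30145915, -0.1276567 , -0.38632252]), 'torque': array([-0.00844917,  0.0315611 , -0.01364711]), 'width': 1.0036939731125014}
top {'vertical_fov': 53.386882357779484, 'cx': 326.0116272823903, 'cy': 237.56083102448827, 'R': array([[-0.0161484 , -0.99958246, -0.02396094],
       [-0.98107465,  0.0204649 , -0.19254537],
       [ 0.19295534,  0.02039817, -0.98099549]]), 't': array([0.01869446, 0.56762038, 0.8361794 ])}
scene {'vertical_fov': 44.96735558742553, 'cx': 313.6035877398923, 'cy': 235.8082019981727, 'R': array([[-0.73557397,  0.67740404,  0.00739675],
       [ 0.5707766 ,  0.62559741, -0.53182888],
       [-0.36489042, -0.38697758, -0.84681954]]), 't': array([ 0.42776104, -0.26655508,  1.58969734])}
```

View pics/top0.png

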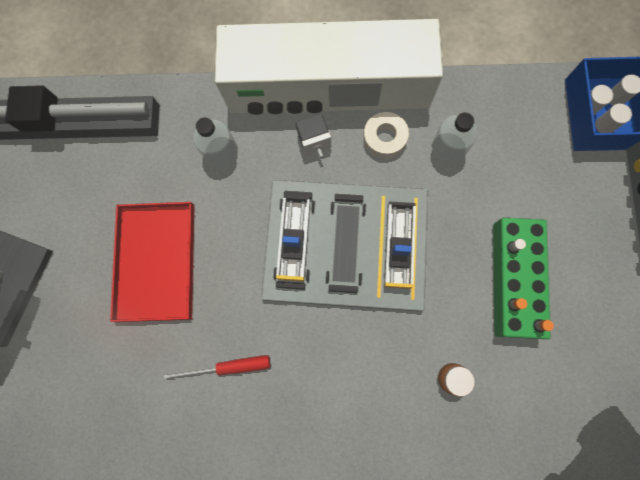

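View pics/scene0.png

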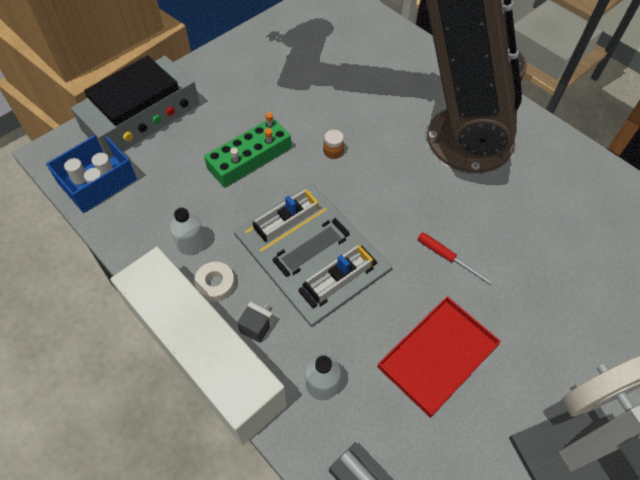

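The top view shows the tray at left (+y, around pixels 113-193, 203-322). Slides are in lane 1 (~293,240) and the bay (~400,245), yellow ends nearest the robot, and lane 2 (~346,245) is empty. Next is a zoom for measuring.

```bash
python3 - <<'E'
import cv2
i=cv2.imread("pics/top0.png")[176:316,260:432]
cv2.imwrite("pics/crop0.png",cv2.resize(i,None,fx=4.25,fy=4.25,interpolation=cv2.INTER_CUBIC))
E
```

```text
(no output)
```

View pics/crop0.png

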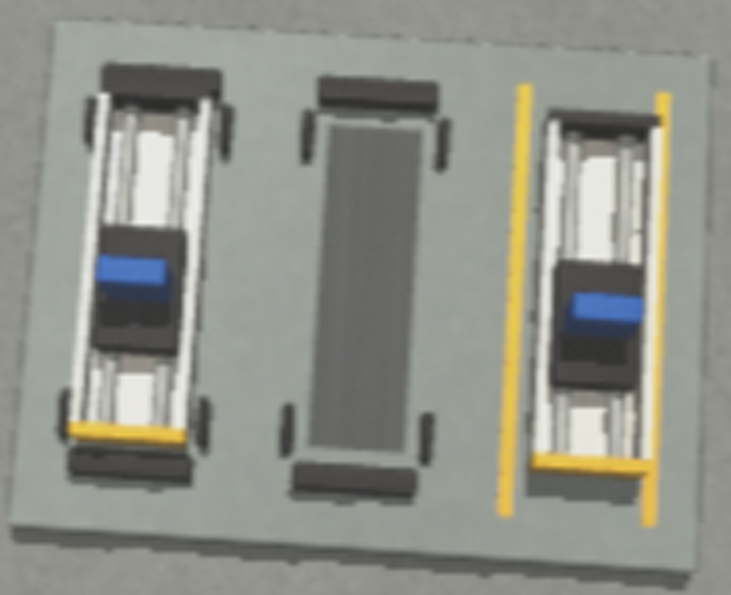

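```bash
cat > h.py <<'E'
import numpy as np
from workcell import ctrl, vision
def ray(cam,uv,z,p=None):
    p=p or vision.camera_params(cam); f=240/np.tan(np.radians(p["vertical_fov"])/2)
    R=np.array(p["R"]);t=np.array(p["t"]);c=-R.T@t
    d=R.T@np.array([(uv[0]-p["cx"])/f,(uv[1]-p["cy"])/f,1])
    return c+d*(z-c[2])/d[2]
def totool(v,o=None):
    o=o or ctrl.get_obs(); return np.array(o["orientation"]).T@v
E
python3 - <<'E'
from h import *
pts={"L1 yel L":(68,424,.054),"L1 yel R":(187,433,.054),"L1 wall topL":(104,95,.054),"L1 wall topR":(206,100,.054),"fin1":(132,269,.09),
"fin1L":(97,267,.09),"fin1R":(167,272,.09),
"stopNearL":(291,465,.034),"stopNearR":(416,470,.034),"stopFarL":(319,103,.034),"stopFarR":(437,110,.034),
"L1 stopfarL":(103,90,.034),"padBL":(307,448,.02),"padBR":(405,451,.02),"padTL":(329,125,.02),"padTR":(421,130,.02),
"bay yelL":(532,454,.054),"bay yelR":(655,461,.054),"bay blkL":(548,112,.054),"bay blkR":(662,118,.054),"finb":(608,307,.09),
"finbL":(573,305,.09),"finbR":(643,309,.09)}
for k,(u,v,z) in pts.items(): print(k,ray("top",(260+u/4.25,176+v/4.25),z).round(4))
for uv in [(117,204),(191,203),(191,321),(112,322)]: print("tray",ray("top",uv,.025).round(4))
E
```

```text
L1 yel L [0.4982 0.1017 0.054 ]
L1 yel R [0.4933 0.05   0.054 ]
L1 wall topL [0.6459 0.0862 0.054 ]
L1 wall topR [0.6426 0.0404 0.054 ]
fin1 [0.5592 0.0703 0.09  ]
fin1L [0.5604 0.0851 0.09  ]
fin1R [0.5576 0.0555 0.09  ]
stopNearL [0.4805 0.0055 0.034 ]
stopNearR [ 0.4773 -0.0495  0.034 ]
stopFarL [ 0.6456 -0.0101  0.034 ]
stopFarR [ 0.6411 -0.0639  0.034 ]
L1 stopfarL [0.654  0.0888 0.034 ]
padBL [ 0.4893 -0.0016  0.02  ]
padBR [ 0.4871 -0.0455  0.02  ]
padTL [ 0.6388 -0.0145  0.02  ]
padTR [ 0.6355 -0.057   0.02  ]
bay yelL [ 0.4814 -0.0988  0.054 ]
bay yelR [ 0.4774 -0.1514  0.054 ]
bay blkL [ 0.6335 -0.1119  0.054 ]
bay blkR [ 0.6296 -0.1623  0.054 ]
finb [ 0.5389 -0.1293  0.09  ]
finbL [ 0.54   -0.1147  0.09  ]
finbR [ 0.5377 -0.1438  0.09  ]
tray [0.6502 0.4219 0.025 ]
tray [0.6489 0.2743 0.025 ]
tray [0.4192 0.2654 0.025 ]
tray [0.4198 0.4155 0.025 ]
```

Slide 1's fin top is at about (0.559, 0.070) and the bay fin's at (0.539, -0.129). Stand yaw is about -0.085. The tray centre is about (0.535, 0.344). I'll move above fin 1 with the jaws along the travel.

>>> play_rows:
  plan: "-.555 .576 .05 -1.186 0;-.555 .576 .05 -1.186 0;-.555 .576 .05 -1.186 0;-.555 .576 .05 -1.186 0;-.555 .576 .05 -1.186 0;-.555 .576 .05 -1.186 0;-.555 .576 .05 -1.186 0;-.555 .576 .05 -1.186 0;-.555 .576 .05 -1.186 0;-.555 .576 .05 -1.186 0;-.555 .576 .05 -1.186 0;-.555 .576 .05 -1.186 0;-.555 .576 .05 -1.186 0;-.555 .576 .05 -1.186 0;-.555 .576 .05 -1.186 0;-.555 .576 .05 -1.186 0;-.555 .576 .05 -1.186 0;-.555 .576 .05 -1.186 0"
  grip_force: 20

```text
time_s: 2.35
eef_pos: [0.5593, 0.0693, 0.1817]
orientation: [[-0.085, -0.996, 0.001], [-0.996, 0.085, 0.0], [-0.0, -0.001, -1.0]]
contact_force: [0.8, -0.3, 0.2]
width: 0.997
```

```bash
python3 - <<'E'
from h import *
import cv2
o=ctrl.get_obs(); print(o["joints"].round(3),o["eef_pos"],o["orientation"].round(3),o["contact_force"],o["width"])
p=vision.camera_params("wrist");print(p)
cv2.imwrite("pics/w1.png",vision.get_image("wrist")[:,:,::-1])
E
```

```text
[ 0.471  0.215 -0.309  0.    -1.047 -0.555] [0.55933689 0.06929571 0.18165974] [[-0.085 -0.996  0.001]
 [-0.996  0.085  0.   ]
 [-0.    -0.001 -1.   ]] [ 0.82529838 -0.28309252  0.15982914] 0.9965584400223805
{'vertical_fov': 67.92969642873007, 'cx': 321.4261551968117, 'cy': 238.2710882258133, 'R': array([[-0.99626807,  0.08630027, -0.00148442],
       [ 0.08282596,  0.96071609,  0.26488575],
       [ 0.02428582,  0.26377426, -0.96427866]]), 't': array([ 0.55089996, -0.13471121,  0.29745761])}
```

View pics/w1.png

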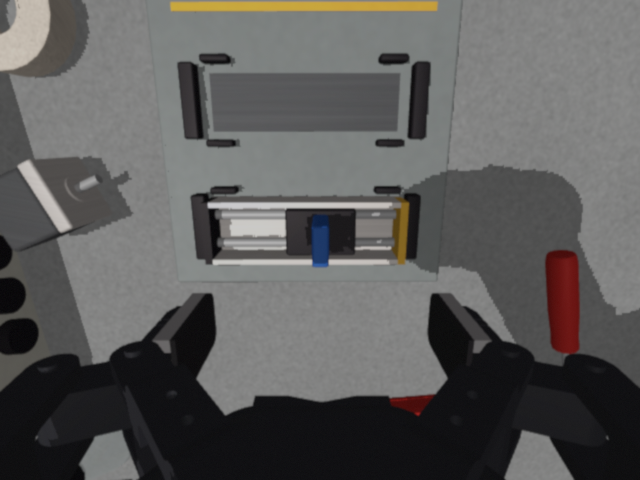

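The wrist view shows fin 1's top at about (320, 252), its yellow plate at column ~403, and the lane 2 stops at columns ~198 and ~414.

```bash
python3 - <<'E'
from h import *
for k,uv,z in [("fin top far L",(313,266),.09),("far R",(328,266),.09),("yelTop far",(409,265),.054),("yelTop near",(410,203),.054),("walls far L",(213,265),.054),("wall near L",(207,202),.054),("stop2 inL top",(200,62),.034),("stop2 inL bot",(203,137),.034),("stop2 inR top",(413,62),.034),("stop2 inR bot",(410,137),.034)]:
    print(k,ray("wrist",uv,z).round(4))
E
```

```text
fin top far L [0.5662 0.0867 0.09  ]
far R [0.5559 0.0876 0.09  ]
yelTop far [0.4917 0.1053 0.054 ]
yelTop near [0.4899 0.0552 0.054 ]
walls far L [0.648  0.0919 0.054 ]
wall near L [0.6441 0.0411 0.054 ]
stop2 inL top [ 0.6381 -0.0601  0.034 ]
stop2 inL bot [ 0.6452 -0.007   0.034 ]
stop2 inR top [ 0.4808 -0.0465  0.034 ]
stop2 inR bot [0.4841 0.0069 0.034 ]
```

>>> play_rows:
  plan: "-.002 -.001 .05 0 .3;-.002 -.001 .10 0 .5;-.002 -.001 .121 0 .5;-.002 -.001 .121 0 .5;-.002 -.001 .121 0 1;-.002 -.001 .121 0 1;-.002 -.001 .121 0 1;-.002 -.001 .121 0 1;-.002 -.001 .121 0 1"
  grip_force: 20

```text
time_s: 3.52
eef_pos: [0.5615, 0.0722, 0.0618]
orientation: [[-0.083, -0.997, 0.002], [-0.997, 0.083, 0.001], [-0.001, -0.002, -1.0]]
contact_force: [-0.9, 0.7, 7.5]
width: 0.138
```

>>> play_rows:
  plan: "0 -.003 0 0 1;0 -.006 0 0 1;0 -.006 0 0 1"

```text
time_s: 3.9
eef_pos: [0.5678, 0.0716, 0.0618]
orientation: [[-0.083, -0.997, 0.003], [-0.997, 0.083, 0.001], [-0.001, -0.003, -1.0]]
contact_force: [-0.1, -0.7, 5.8]
width: 0.138
```

>>> play_rows:
  plan: "0 -.003 0 0 1;0 -.006 0 0 1;0 -.006 0 0 1"

```text
time_s: 4.28
eef_pos: [0.5738, 0.0711, 0.0618]
orientation: [[-0.083, -0.997, 0.003], [-0.997, 0.083, 0.001], [-0.001, -0.003, -1.0]]
contact_force: [0.1, -0.6, 5.6]
width: 0.133
```

>>> play_rows:
  plan: "0 -.003 0 0 1;0 -.006 0 0 1;0 -.006 0 0 1"

```text
time_s: 4.65
eef_pos: [0.5798, 0.0706, 0.0618]
orientation: [[-0.083, -0.997, 0.003], [-0.997, 0.083, 0.001], [-0.001, -0.003, -1.0]]
contact_force: [0.6, -0.7, 5.8]
width: 0.135
```

>>> play_rows:
  plan: "0 -.003 0 0 1;0 -.005 0 0 1;0 -.005 0 0 1"

```text
time_s: 5.03
eef_pos: [0.5847, 0.0702, 0.0618]
orientation: [[-0.083, -0.997, 0.003], [-0.997, 0.083, 0.001], [-0.001, -0.003, -1.0]]
contact_force: [0.9, 0.3, 5.2]
width: 0.134
```

>>> play_rows:
  plan: "0 -.003 0 0 1;0 -.005 0 0 1;0 -.005 0 0 1"

```text
time_s: 5.4
eef_pos: [0.5897, 0.0698, 0.0618]
orientation: [[-0.083, -0.997, 0.003], [-0.997, 0.083, 0.001], [-0.001, -0.003, -1.0]]
contact_force: [0.2, -0.1, 5.8]
width: 0.139
```

>>> play_rows:
  plan: "0 -.003 0 0 1;0 -.005 0 0 1;0 -.005 0 0 1"

```text
time_s: 5.78
eef_pos: [0.5946, 0.0694, 0.0618]
orientation: [[-0.083, -0.997, 0.003], [-0.997, 0.083, 0.001], [-0.001, -0.003, -1.0]]
contact_force: [0.6, -0.7, 5.6]
width: 0.136
```

>>> play_rows:
  plan: "0 -.003 0 0 1;0 -.005 0 0 1;0 -.005 0 0 1"

```text
time_s: 6.15
eef_pos: [0.5996, 0.069, 0.0618]
orientation: [[-0.084, -0.997, 0.003], [-0.997, 0.084, 0.001], [-0.001, -0.003, -1.0]]
contact_force: [-0.9, 0.0, 6.3]
width: 0.135
```

>>> play_rows:
  plan: "0 -.003 0 0 1;0 -.005 0 0 1;0 -.005 0 0 1"

```text
time_s: 6.52
eef_pos: [0.6046, 0.0685, 0.0618]
orientation: [[-0.084, -0.997, 0.003], [-0.997, 0.084, 0.001], [-0.001, -0.003, -1.0]]
contact_force: [0.4, 0.3, 5.9]
width: 0.135
```

>>> play_rows:
  plan: "0 -.003 0 0 1;0 -.005 0 0 1;0 -.005 0 0 1"

```text
time_s: 6.9
eef_pos: [0.6096, 0.0681, 0.0618]
orientation: [[-0.084, -0.997, 0.003], [-0.997, 0.084, 0.001], [-0.001, -0.003, -1.0]]
contact_force: [0.1, -0.1, 5.9]
width: 0.136
```

>>> play_rows:
  plan: "0 -.002 0 0 1;0 -.004 0 0 1;0 -.004 0 0 1"

```text
time_s: 7.28
eef_pos: [0.6135, 0.0678, 0.0618]
orientation: [[-0.083, -0.997, 0.003], [-0.997, 0.083, 0.001], [-0.001, -0.003, -1.0]]
contact_force: [-0.4, -0.1, 5.8]
width: 0.135
```

>>> play_rows:
  plan: "0 -.001 0 0 1;0 -.003 0 0 1;0 -.003 0 0 1"

```text
time_s: 7.65
eef_pos: [0.6165, 0.0675, 0.0618]
orientation: [[-0.084, -0.997, 0.003], [-0.997, 0.084, 0.001], [-0.001, -0.003, -1.0]]
contact_force: [-0.4, -0.1, 6.2]
width: 0.137
```

>>> play_rows:
  plan: "0 -.001 0 0 1;0 -.003 0 0 1;0 -.003 0 0 1"

```text
time_s: 8.02
eef_pos: [0.618, 0.0673, 0.0618]
orientation: [[-0.084, -0.996, 0.0], [-0.996, 0.084, 0.001], [-0.001, -0.0, -1.0]]
contact_force: [-5.5, 2.4, 10.1]
width: 0.138
```

>>> play_rows:
  plan: "0 -.001 0 0 1;0 -.002 0 0 1;0 -.002 0 0 1"

```text
time_s: 8.4
eef_pos: [0.6182, 0.0673, 0.0618]
orientation: [[-0.084, -0.996, -0.003], [-0.996, 0.084, 0.0], [-0.0, 0.003, -1.0]]
contact_force: [-12.9, 5.2, 16.5]
width: 0.137
```

The stop is hard at x=0.618, at full travel, so the lane 1 unit runs free. Running it home now.

>>> play_rows:
  plan: "0 .010 0 0 1;0 .022 0 0 1;0 .034 0 0 1;0 .046 0 0 1;0 .058 0 0 1;0 .070 0 0 1;0 .080 0 0 1;0 .087 0 0 1;0 .087 0 0 1"

```text
time_s: 9.52
eef_pos: [0.5341, 0.0745, 0.0618]
orientation: [[-0.083, -0.997, 0.002], [-0.997, 0.083, 0.001], [-0.001, -0.002, -1.0]]
contact_force: [-0.8, 0.6, 7.9]
width: 0.136
```

>>> play_rows:
  plan: "0 .002 0 0 1;0 .004 0 0 1;0 .004 0 0 1"

```text
time_s: 9.9
eef_pos: [0.5307, 0.0748, 0.0618]
orientation: [[-0.083, -0.997, 0.003], [-0.997, 0.083, 0.001], [-0.001, -0.003, -1.0]]
contact_force: [0.1, -0.2, 7.8]
width: 0.135
```

>>> play_rows:
  plan: "0 .001 0 0 1;0 .003 0 0 1;0 .003 0 0 1"

```text
time_s: 10.28
eef_pos: [0.528, 0.0751, 0.0618]
orientation: [[-0.083, -0.997, 0.003], [-0.997, 0.083, 0.001], [-0.001, -0.003, -1.0]]
contact_force: [1.6, -0.2, 6.4]
width: 0.132
```

>>> play_rows:
  plan: "0 .001 0 0 1;0 .003 0 0 1;0 .003 0 0 1"

```text
time_s: 10.65
eef_pos: [0.5259, 0.0757, 0.0618]
orientation: [[-0.083, -0.997, 0.005], [-0.997, 0.083, 0.002], [-0.002, -0.005, -1.0]]
contact_force: [5.6, -0.9, 4.2]
width: 0.132
```

>>> play_rows:
  plan: "0 .001 0 0 1;0 .002 0 0 1;0 .002 0 0 1"

```text
time_s: 11.02
eef_pos: [0.5249, 0.0759, 0.0619]
orientation: [[-0.083, -0.997, 0.006], [-0.997, 0.083, 0.002], [-0.002, -0.006, -1.0]]
contact_force: [8.7, -2.2, 1.2]
width: 0.138
```

>>> play_rows:
  plan: "0 .001 0 0 1;0 .002 0 0 1;0 .002 0 0 1"

```text
time_s: 11.4
eef_pos: [0.5244, 0.0761, 0.0623]
orientation: [[-0.082, -0.997, 0.009], [-0.997, 0.082, 0.002], [-0.003, -0.009, -1.0]]
contact_force: [15.1, -5.8, -1.0]
width: 0.138
```

>>> play_rows:
  plan: "0 -.003 0 0 1;0 -.0045 0 0 .6;0 -.0045 0 0 .6;0 -.0045 -.05 0 .5;0 -.0045 -.11 0 .3;.06 -.02 -.11 -.18 0;.12 -.04 -.11 -.36 0;.18 -.054 -.11 -.54 0;.202 -.054 -.11 -.72 0;.202 -.054 -.11 -.9 0;.202 -.054 -.11 -1.08 0;.202 -.054 -.11 -1.26 0;.202 -.054 -.11 -1.44 0;.202 -.054 -.11 -1.573 0;.202 -.054 -.11 -1.573 0;.202 -.054 -.11 -1.573 0"

```text
time_s: 13.4
eef_pos: [0.5562, -0.1305, 0.1701]
orientation: [[0.996, -0.085, -0.001], [-0.085, -0.996, 0.0], [-0.001, -0.0, -1.0]]
contact_force: [0.4, -0.8, -0.3]
width: 1.001
```

```bash
python3 - <<'E'
from h import *
import cv2, numpy as np
o=ctrl.get_obs(); print(o["joints"].round(3),o["eef_pos"].round(4),o["orientation"].round(3),o["contact_force"].round(1))
p=vision.camera_params("wrist"); print({k:np.array(v).tolist() for k,v in p.items()})
a=vision.get_image("wrist")[:,:,::-1]
b=vision.get_image("top")[176:316,260:432,::-1]
cv2.imwrite("pics/w2.png",a)
cv2.imwrite("pics/t2.png",cv2.resize(b,None,fx=4.25,fy=4.25,interpolation=cv2.INTER_CUBIC))
E
```

```text
[ 0.112  0.238 -0.306 -0.    -1.027  1.374] [ 0.5562 -0.1305  0.1701] [[ 0.996 -0.085 -0.001]
 [-0.085 -0.996  0.   ]
 [-0.001 -0.    -1.   ]] [ 0.4 -0.8 -0.3]
{'vertical_fov': 67.92969642873007, 'cx': 321.4261551968117, 'cy': 238.2710882258133, 'R': [[-0.08617610324653671, -0.9962798550933463, -0.00035995058571794636], [-0.9609908303395727, 0.08302835906590668, 0.2638236448730136], [-0.2628122965778073, 0.02308120287170479, -0.9645708656399977]], 't': [-0.0811601671579124, 0.5268451281913061, 0.46736927247266935]}
```

View pics/w2.png

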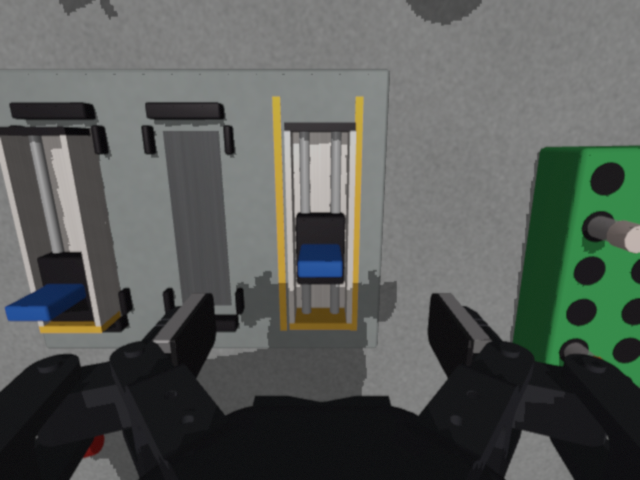

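The wrist view shows unit 1's carriage at its yellow end and the bay slide with walls at columns 286-355, rows 124-328. The lane 2 stops are at rows ~118 and ~316, and the rack edge is at column ~525-540.

```bash
python3 - <<'E'
from h import *
for k,uv,z in [("blkL",(286,124),.054),("blkR",(355,124),.054),("yelL",(281,329),.054),("yelR",(357,329),.054),("stop2 far L",(148,118),.034),("far R",(224,117),.034),("near L",(161,316),.034),("near R",(238,316),.034),("rack top",(541,148),.055),("rack bot",(528,262),.055),("fin",(320,268),.09)]:
    print(k,ray("wrist",uv,z).round(4))
E
```

```text
blkL [ 0.6356 -0.1119  0.054 ]
blkR [ 0.6315 -0.1593  0.054 ]
yelL [ 0.4792 -0.0903  0.054 ]
yelR [ 0.474  -0.1514  0.054 ]
stop2 far L [ 0.6495 -0.0087  0.034 ]
far R [ 0.6454 -0.0649  0.034 ]
near L [0.4893 0.0146 0.034 ]
near R [ 0.4837 -0.0514  0.034 ]
rack top [ 0.6044 -0.2878  0.055 ]
rack bot [ 0.5203 -0.2844  0.055 ]
fin [ 0.5416 -0.1274  0.09  ]
```

>>> play_rows:
  plan: "-.001 -.0015 .05 0 0;-.001 -.0015 .1 0 0;-.001 -.0015 .13 0 0;-.001 -.0015 .146 0 0;-.001 -.0015 .146 0 0;-.001 -.0015 .146 0 .6;-.001 -.0015 .146 0 .6;-.001 -.0015 .146 0 .6;-.001 -.0015 .146 0 .6;-.001 -.0015 .146 0 .6"
  grip_force: 40

```text
time_s: 14.75
eef_pos: [0.5566, -0.1292, 0.0259]
orientation: [[0.997, -0.082, 0.002], [-0.082, -0.997, -0.0], [0.002, -0.0, -1.0]]
contact_force: [-1.1, -0.5, 5.2]
width: 0.578
```

>>> play_rows:
  plan: "0 0 -.01 0 .6;0 0 -.03 0 .6;0 0 -.05 0 .6;0 -.03 -.05 0 .6;-.001 -.06 -.05 0 .6;-.002 -.09 -.05 0 .6;-.002 -.1015 -.05 0 .6;-.002 -.1015 -.05 0 .6;-.002 -.1015 -.05 0 .6;-.002 -.1015 -.05 0 .6"

```text
time_s: 16.0
eef_pos: [0.5617, -0.0285, 0.0742]
orientation: [[0.997, -0.083, -0.0], [-0.083, -0.997, -0.0], [-0.0, 0.0, -1.0]]
contact_force: [-0.2, -0.0, -7.0]
width: 0.581
```

```bash
python3 - <<'E'
from h import *
import cv2, numpy as np
o=ctrl.get_obs(); print(o["eef_pos"].round(4),o["orientation"].round(3),o["contact_force"].round(1),o["width"])
p=vision.camera_params("wrist"); np.save("p3.npy",p,allow_pickle=True)
cv2.imwrite("pics/w3.png",vision.get_image("wrist")[:,:,::-1])
E
```

```text
[ 0.5617 -0.0285  0.0742] [[ 0.997 -0.083 -0.   ]
 [-0.083 -0.997 -0.   ]
 [-0.     0.    -1.   ]] [-0.2 -0.  -7. ] 0.5810815810851578
```

View pics/w3.png

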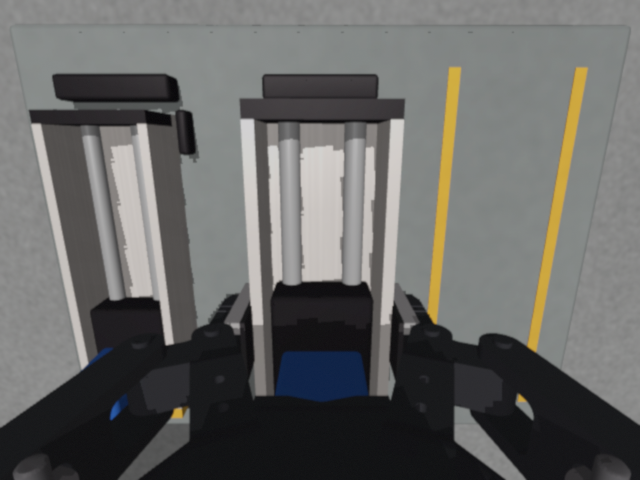

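The wrist view shows the slide held level. Its black plate's outer top edge is at row 99, columns 242-404. The lane 2 far stop is at columns 263-378, outer edge at row 75.

```bash
python3 - <<'E'
from h import *
p=np.load("p3.npy",allow_pickle=True).item()
tcp=np.array([.5617,-.0285,0]); X=np.array([.9965,-.084,0]);Y=np.array([.084,.9965,0])
for k,uv,z in [("blk outL",(242,99),.1023),("blk outR",(404,99),.1023),("stop outL",(264,75),.034),("stop outR",(377,75),.034),("lane1 stop outL",(55,74),.034),("lane1 stop outR",(168,74),.034),("lane1 stop nearL",(60,101),.034),("lane1 stop nearR",(178,98),.034),("l1 blk out L",(31,111),.054),("l1 blk out R",(167,111),.054)]:
    r=ray("wrist",uv,z,p); v=r-tcp; print(k,r.round(4),"along",round(v@X,4),"lat",round(v@Y,4))
E
```

```text
blk outL [ 0.6416 -0.0105  0.1023] along 0.0781 lat 0.0246
blk outR [ 0.6375 -0.0587  0.1023] along 0.0781 lat -0.0238
stop outL [ 0.6597 -0.0087  0.034 ] along 0.0959 lat 0.0279
stop outR [ 0.6552 -0.0617  0.034 ] along 0.0959 lat -0.0252
lane1 stop outL [0.6684 0.0891 0.034 ] along 0.0964 lat 0.1262
lane1 stop outR [0.6639 0.0362 0.034 ] along 0.0964 lat 0.073
lane1 stop nearL [0.6565 0.0901 0.034 ] along 0.0845 lat 0.1261
lane1 stop nearR [0.6531 0.0335 0.034 ] along 0.0858 lat 0.0694
l1 blk out L [0.6504 0.09   0.054 ] along 0.0784 lat 0.1256
l1 blk out R [0.6455 0.0319 0.054 ] along 0.0784 lat 0.0672
```

>>> play_rows:
  plan: ".0034 -.0005 0 0 .6;.0034 -.0005 .012 0 .6;.0034 -.0005 .024 0 .6;.0034 -.0005 .032 0 .6;.0034 -.0005 .038 0 .6;.0034 -.0005 .042 0 .6;.0034 -.0005 .045 0 .6;.0034 -.0005 .045 0 .6"

```text
time_s: 17.05
eef_pos: [0.5654, -0.0274, 0.0293]
orientation: [[0.997, -0.082, -0.0], [-0.082, -0.997, -0.0], [-0.0, 0.0, -1.0]]
contact_force: [0.0, -0.5, -7.7]
width: 0.576
```

>>> play_rows:
  plan: "0 0 .002 0 .6;0 0 .003 0 .6;0 0 .003 0 .6"

```text
time_s: 17.42
eef_pos: [0.5654, -0.0275, 0.0263]
orientation: [[0.997, -0.082, -0.0], [-0.082, -0.997, -0.0], [-0.0, 0.0, -1.0]]
contact_force: [-0.7, 0.1, -7.8]
width: 0.577
```

>>> play_rows:
  plan: "0 0 .001 0 .6;0 0 .001 0 .6;0 0 .001 0 .2;0 0 .001 0 0;0 0 .001 0 0;0 0 -.04 0 0;0 0 -.09 0 0;-.015 0 -.09 .18 0;-.015 0 -.09 .36 0;-.015 0 -.09 .54 0;-.015 0 -.09 .72 0;-.015 0 -.09 .9 0;-.015 0 -.09 1.08 .3;-.015 0 -.09 1.26 .3;-.015 0 -.09 1.44 .3;-.015 0 -.09 1.571 .3;-.015 0 -.09 1.571 .3;-.015 0 -.09 1.571 .3"
  grip_force: 20

```text
time_s: 19.68
eef_pos: [0.5505, -0.0262, 0.1163]
orientation: [[-0.079, -0.997, 0.0], [-0.997, 0.079, -0.0], [-0.0, -0.0, -1.0]]
contact_force: [0.1, -0.3, -0.4]
width: 0.698
```

```bash
python3 - <<'E'
from h import *
import cv2, numpy as np
o=ctrl.get_obs(); print(o["eef_pos"].round(4),o["orientation"].round(3),o["contact_force"].round(1),o["width"])
b=vision.get_image("top")[176:316,260:432,::-1]
np.save("p4.npy",vision.camera_params("wrist"),allow_pickle=True)
w=vision.get_image("wrist")[:,:,::-1]
cv2.imwrite("pics/w4.png",w)
E
```

```text
[ 0.5505 -0.0262  0.1163] [[-0.079 -0.997  0.   ]
 [-0.997  0.079 -0.   ]
 [-0.    -0.    -1.   ]] [ 0.1 -0.3 -0.4] 0.6984645578620449
```

View pics/w4.png

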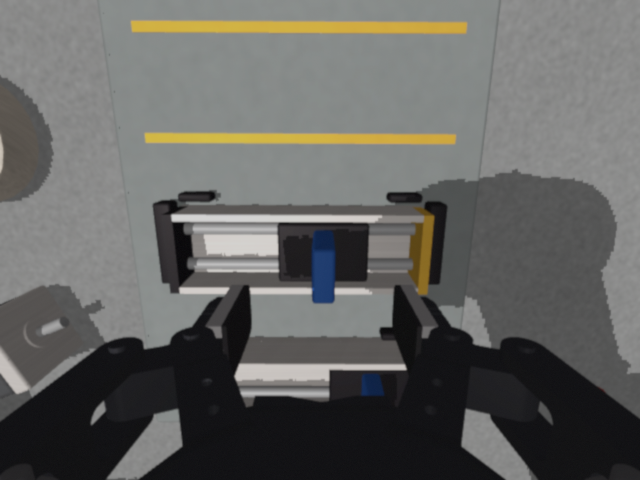

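Unit b sits between the lane 2 stops. Its fin (column ~323) is centred between the open fingers, so I descend and close.

>>> play_rows:
  plan: "0 0 .03 0 .45;0 0 .055 0 .5;0 0 .055 0 .5;0 0 .055 0 1;0 0 .055 0 1;0 0 .055 0 1;0 0 .055 0 1;0 0 .055 0 1"
  grip_force: 20

```text
time_s: 20.78
eef_pos: [0.5512, -0.0261, 0.0625]
orientation: [[-0.082, -0.997, 0.002], [-0.997, 0.082, 0.0], [-0.0, -0.002, -1.0]]
contact_force: [-2.5, 0.8, 6.0]
width: 0.138
```

>>> play_rows:
  plan: "0 -.003 0 0 1;0 -.004 0 0 1;0 -.004 0 0 1"

```text
time_s: 21.15
eef_pos: [0.5553, -0.0264, 0.0625]
orientation: [[-0.081, -0.997, 0.002], [-0.997, 0.081, 0.0], [-0.0, -0.002, -1.0]]
contact_force: [0.3, 0.1, 6.1]
width: 0.136
```

>>> play_rows:
  plan: "0 -.002 0 0 1;0 -.004 0 0 1;0 -.004 0 0 1"

```text
time_s: 21.52
eef_pos: [0.5593, -0.0268, 0.0625]
orientation: [[-0.081, -0.997, 0.002], [-0.997, 0.081, 0.0], [-0.0, -0.002, -1.0]]
contact_force: [-0.4, 0.8, 6.2]
width: 0.134
```

>>> play_rows:
  plan: "0 -.002 0 0 1;0 -.004 0 0 1;0 -.004 0 0 1"

```text
time_s: 21.9
eef_pos: [0.5633, -0.0271, 0.0625]
orientation: [[-0.082, -0.997, 0.002], [-0.997, 0.082, 0.0], [-0.0, -0.002, -1.0]]
contact_force: [-1.1, 0.4, 4.8]
width: 0.134
```

>>> play_rows:
  plan: "0 -.002 0 0 1;0 -.004 0 0 1;0 -.004 0 0 1"

```text
time_s: 22.28
eef_pos: [0.5673, -0.0274, 0.0625]
orientation: [[-0.082, -0.997, 0.002], [-0.997, 0.082, 0.0], [-0.0, -0.002, -1.0]]
contact_force: [-1.2, -0.3, 6.3]
width: 0.139
```

>>> play_rows:
  plan: "0 -.002 0 0 1;0 -.004 0 0 1;0 -.004 0 0 1"

```text
time_s: 22.65
eef_pos: [0.5713, -0.0277, 0.0625]
orientation: [[-0.082, -0.997, 0.002], [-0.997, 0.082, 0.0], [-0.0, -0.002, -1.0]]
contact_force: [-0.7, 0.5, 5.7]
width: 0.131
```

>>> play_rows:
  plan: "0 -.002 0 0 1;0 -.004 0 0 1;0 -.004 0 0 1"

```text
time_s: 23.02
eef_pos: [0.5752, -0.0281, 0.0625]
orientation: [[-0.082, -0.997, 0.002], [-0.997, 0.082, 0.0], [-0.0, -0.002, -1.0]]
contact_force: [-0.8, 0.3, 5.7]
width: 0.142
```

>>> play_rows:
  plan: "0 -.002 0 0 1;0 -.004 0 0 1;0 -.004 0 0 1"

```text
time_s: 23.4
eef_pos: [0.5779, -0.0283, 0.0625]
orientation: [[-0.082, -0.997, -0.0], [-0.997, 0.082, 0.0], [-0.0, 0.0, -1.0]]
contact_force: [-5.6, 2.0, 10.6]
width: 0.135
```

>>> play_rows:
  plan: "0 -.001 0 0 1;0 -.002 0 0 1;0 -.002 0 0 1"

```text
time_s: 23.78
eef_pos: [0.5781, -0.0284, 0.0624]
orientation: [[-0.082, -0.997, -0.003], [-0.997, 0.082, 0.0], [0.0, 0.003, -1.0]]
contact_force: [-13.0, 5.4, 16.0]
width: 0.14
```

Unit b jams at q≈0.058 with a firm stop. Running it home.

>>> play_rows:
  plan: "0 .010 0 0 1;0 .022 0 0 1;0 .034 0 0 1;0 .046 0 0 1;0 .054 0 0 1;0 .057 0 0 1;0 .057 0 0 1"

```text
time_s: 24.65
eef_pos: [0.5241, -0.0238, 0.0624]
orientation: [[-0.081, -0.997, 0.002], [-0.997, 0.081, 0.0], [-0.001, -0.002, -1.0]]
contact_force: [-0.8, 0.8, 8.7]
width: 0.131
```

>>> play_rows:
  plan: "0 .002 0 0 1;0 .003 0 0 1;0 .003 0 0 1"

```text
time_s: 25.02
eef_pos: [0.5217, -0.0235, 0.0625]
orientation: [[-0.081, -0.997, 0.003], [-0.997, 0.081, 0.0], [-0.001, -0.003, -1.0]]
contact_force: [1.0, 0.1, 7.2]
width: 0.138
```

>>> play_rows:
  plan: "0 .002 0 0 1;0 .003 0 0 1;0 .003 0 0 1"

```text
time_s: 25.4
eef_pos: [0.5196, -0.0233, 0.0625]
orientation: [[-0.081, -0.997, 0.004], [-0.997, 0.081, 0.0], [-0.001, -0.004, -1.0]]
contact_force: [4.7, -2.1, 4.4]
width: 0.131
```

>>> play_rows:
  plan: "0 .001 0 0 1;0 .002 0 0 1;0 .002 0 0 1"

```text
time_s: 25.78
eef_pos: [0.518, -0.0229, 0.0625]
orientation: [[-0.081, -0.997, 0.005], [-0.997, 0.081, 0.001], [-0.001, -0.005, -1.0]]
contact_force: [6.0, -1.4, 3.5]
width: 0.134
```

Still creeping with the unit; press on to the stop.

>>> play_rows:
  plan: "0 .001 0 0 1;0 .002 0 0 1;0 .002 0 0 1"

```text
time_s: 26.15
eef_pos: [0.5167, -0.0227, 0.0626]
orientation: [[-0.081, -0.997, 0.006], [-0.997, 0.081, 0.001], [-0.001, -0.006, -1.0]]
contact_force: [9.1, -2.2, 0.6]
width: 0.132
```

>>> play_rows:
  plan: "0 .001 0 0 1;0 .002 0 0 1;0 .002 0 0 1"

```text
time_s: 26.52
eef_pos: [0.5163, -0.0225, 0.0629]
orientation: [[-0.08, -0.997, 0.009], [-0.997, 0.08, 0.001], [-0.002, -0.009, -1.0]]
contact_force: [12.5, -4.6, -3.6]
width: 0.135
```

>>> play_rows:
  plan: "0 -.004 0 0 1;0 -.0055 0 0 .6;0 -.0055 0 0 .5;0 -.0055 -.04 0 .5;0 -.0055 -.09 0 .3;.002 -.03 -.09 -.18 0;.002 -.047 -.09 -.36 0;.002 -.047 -.09 -.54 0;.002 -.047 -.09 -.72 0;.002 -.047 -.09 -.9 0;.002 -.047 -.09 -1.08 0;.002 -.047 -.09 -1.26 0;.002 -.047 -.09 -1.44 0;.002 -.047 -.09 -1.575 0;.002 -.047 -.09 -1.575 0;.002 -.047 -.09 -1.575 0"

```text
time_s: 28.52
eef_pos: [0.5579, -0.0289, 0.1511]
orientation: [[0.997, -0.081, -0.001], [-0.081, -0.997, -0.0], [-0.001, 0.0, -1.0]]
contact_force: [-0.5, 0.8, -0.2]
width: 1.001
```

```bash
python3 - <<'E'
from h import *
import cv2
b=vision.get_image("top")[176:330,100:432,::-1]
cv2.imwrite("pics/t5.png",cv2.resize(b,None,fx=2.4,fy=2.4,interpolation=cv2.INTER_CUBIC))
w=vision.get_image("wrist")[:,:,::-1]; cv2.imwrite("pics/w5.png",w)
p=vision.camera_params("wrist"); np.save("p5.npy",p,allow_pickle=True)
E
```

```text
(no output)
```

View pics/w5.png

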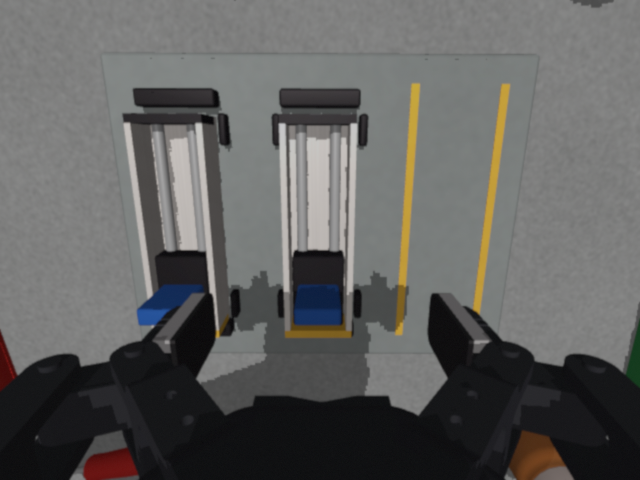

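Both carriages are home, and the lane 2 slide is centred under the jaws (columns 279-356). Gripping it.

>>> play_rows:
  plan: "0 -.001 .05 0 0;0 -.001 .09 0 0;0 -.001 .115 0 0;0 -.001 .126 0 0;0 -.001 .126 0 0;0 -.001 .126 0 .6;0 -.001 .126 0 .6;0 -.001 .126 0 .6;0 -.001 .126 0 .6;0 -.001 .126 0 .6"
  grip_force: 60

```text
time_s: 29.88
eef_pos: [0.5594, -0.0274, 0.0268]
orientation: [[0.997, -0.078, 0.003], [-0.078, -0.997, 0.001], [0.003, -0.001, -1.0]]
contact_force: [-1.6, 2.4, 5.2]
width: 0.573
```

>>> play_rows:
  plan: "0 0 -.01 0 .6;0 0 -.03 0 .6;0 0 -.06 0 .6;0 0 -.09 0 .6;0 0 -.12 0 .6;-.003 -.02 -.12 0 .6;-.008 -.06 -.12 -.02 .6;-.014 -.10 -.12 -.04 .6;-.020 -.145 -.12 -.06 .6;-.026 -.19 -.12 -.08 .6;-.032 -.235 -.12 -.10 .6;-.038 -.28 -.12 -.11 .6;-.044 -.32 -.12 -.113 .6;-.049 -.35 -.12 -.113 .6;-.051 -.37 -.12 -.113 .6;-.051 -.37 -.12 -.113 .6;-.051 -.37 -.12 -.113 .6"

```text
time_s: 32.0
eef_pos: [0.5356, 0.3442, 0.1445]
orientation: [[0.999, 0.035, -0.002], [0.035, -0.999, -0.001], [-0.002, 0.001, -1.0]]
contact_force: [1.0, -0.6, -7.8]
width: 0.575
```

```bash
python3 - <<'E'
from h import *
import cv2
w=vision.get_image("wrist")[:,:,::-1]; cv2.imwrite("pics/w6.png",w)
p=vision.camera_params("wrist"); np.save("p6.npy",p,allow_pickle=True); print(ctrl.get_obs()["eef_pos"])
E
```

```text
[0.53582981 0.34402582 0.14477303]
```

View pics/w6.png

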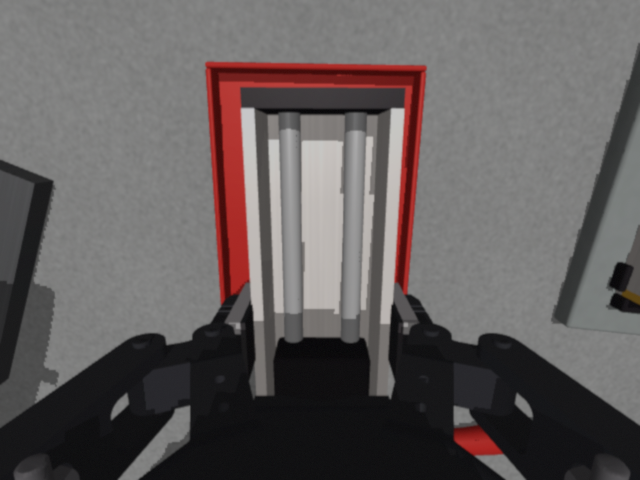

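The wrist view shows the slide held level and aligned above the tray. The tray's far corners are at about (207,64) and (425,67).

```bash
python3 - <<'E'
from h import *
p=np.load("p6.npy",allow_pickle=True).item()
for uv in [(207,64),(425,67),(222,300),(400,290)]:
    v=ray("wrist",uv,.025,p)-np.array([.5357,.3441,.025]); print(uv,"along",round(v@[.999,.035,0],4),"lat",round(v@[-.035,.999,0],4))
E
```

```text
(207, 64) along 0.116 lat 0.0772
(425, 67) along 0.1139 lat -0.0691
(222, 300) along -0.0562 lat 0.0802
(400, 290) along -0.0479 lat -0.0614
```

>>> play_rows:
  plan: "0 -.005 .02 0 .6;0 -.005 .05 0 .6;0 -.005 .08 0 .6;0 -.005 .1 0 .6;0 -.005 .115 0 .6;0 -.005 .123 0 .6;0 -.005 .128 0 .6;0 -.005 .128 0 .6;0 -.005 .130 0 .6;0 -.005 .130 0 .6"

```text
time_s: 33.3
eef_pos: [0.5361, 0.3501, 0.0156]
orientation: [[0.999, 0.035, 0.0], [0.035, -0.999, 0.0], [0.0, -0.0, -1.0]]
contact_force: [-0.2, 0.6, -7.8]
width: 0.578
```

>>> play_rows:
  plan: "0 0 .001 0 .6;0 0 .002 0 .6;0 0 .002 0 .6"

```text
time_s: 33.67
eef_pos: [0.536, 0.3499, 0.0132]
orientation: [[0.999, 0.035, -0.0], [0.035, -0.999, -0.0], [-0.0, 0.0, -1.0]]
contact_force: [-0.1, -0.2, -8.2]
width: 0.576
```

Contact is expected near z=0.0118.

>>> play_rows:
  plan: "0 0 .001 0 .6;0 0 .002 0 .6;0 0 .002 0 .6"

```text
time_s: 34.05
eef_pos: [0.5361, 0.3499, 0.0112]
orientation: [[0.999, 0.035, -0.0], [0.035, -0.999, -0.0], [-0.0, 0.0, -1.0]]
contact_force: [0.6, 0.4, -7.7]
width: 0.572
```

>>> play_rows:
  plan: "0 0 .0005 0 .6;0 0 .001 0 .6;0 0 .001 0 .6"

```text
time_s: 34.42
eef_pos: [0.5361, 0.35, 0.0109]
orientation: [[0.999, 0.035, 0.0], [0.035, -0.999, 0.0], [0.0, -0.0, -1.0]]
contact_force: [-3.3, -1.9, 1.3]
width: 0.572
```

Touched down. Release, lift clear and look.

>>> play_rows:
  plan: "0 0 0 0 .4;0 0 0 0 .2;0 0 0 0 .1;0 0 0 0 .1;0 0 -.03 0 .1;0 0 -.09 0 .1;0 0 -.15 0 0;-.06 0 -.2 0 0;-.1 0 -.2 0 0;-.1 0 -.2 0 0;-.1 0 -.2 0 0"

```text
time_s: 35.8
eef_pos: [0.4362, 0.3467, 0.2107]
orientation: [[0.999, 0.036, 0.001], [0.036, -0.999, 0.001], [0.001, -0.001, -1.0]]
contact_force: [1.0, -0.2, -0.5]
width: 0.999
```

```bash
python3 - <<'E'
from h import *
import cv2
o=ctrl.get_obs(); print(o["eef_pos"],o["contact_force"],o["time_s"])
s=vision.get_image("scene")[150:430,200:530,::-1]
w=vision.get_image("top")[90:340,90:440,::-1]
a=cv2.resize(s,(470,400)); b=cv2.resize(w,(560,400))
cv2.imwrite("pics/f.png",np.hstack([b,a])[:,:] if False else cv2.resize(np.hstack([b,a]),(800,311)))
t=vision.get_image("top")[185:330,100:320,::-1]
cv2.imwrite("pics/f2.png",np.vstack([cv2.resize(t,(800,527),interpolation=cv2.INTER_CUBIC)]))
E
```

```text
[0.43617677 0.34671373 0.21068453] [ 1.02226894 -0.24832574 -0.4847349 ] 35.8
```

View pics/f.png

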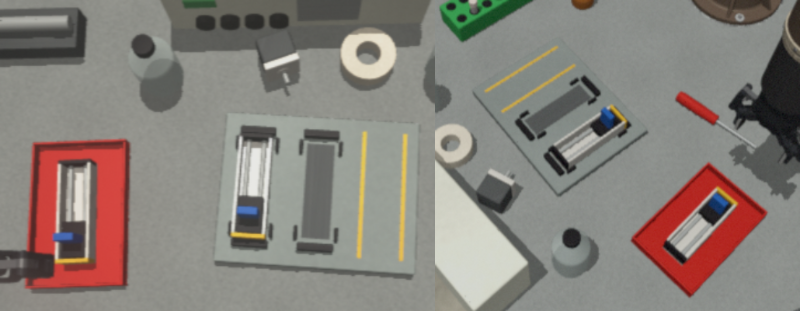

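```bash
python3 -c "
from workcell import ctrl
print(ctrl.hand_in())"
```

```text
the job is handed in; nothing more can be done
None
```

The unit that jams is in the red reject tray, and the free-running one is in lane 1 with its carriage home. I handed the job in at about 36 s.

- **Lane 1 unit:** its carriage ran to a hard stop at full travel. I measured about 93 mm from end to end, which includes the slide shifting a few millimetres within its lane clearance. I then ran it home to a hard stop at the yellow end.
- **Bay unit:** I lifted it into lane 2, where its carriage stopped dead at about 58 mm, well short of the black end. I ran it home to a hard stop, then lowered it into the tray until it touched down and released it.

**Final checks:** the last top and scene pictures show the rejected unit flat and upright inside the tray. The lane 1 unit is seated between its stops with its carriage at the yellow end. The bottle, motor, label roll and screwdriver in those pictures appear where they were. The arm was clear and touching nothing, and none of the forces I read exceeded about 17 N.

**Uncertainty:** when I let go of the lane 1 fin, I eased off the push slightly more than needed. That could have left its carriage up to about 1 mm off the home stop. The pictures are too coarse to confirm it that closely, and I did not push it again.

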